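Load the firing plinth and crown tray on the furnace dock

ROBOT

A 7-joint arm with a two-finger parallel gripper is mounted at the origin on the work surface. World frame = base frame: x ahead of the robot, y to its left, z up, the work surface at z = 0. Lengths are in m, angles in rad, forces in N, time in s.
With the tool pointing down it reaches from about 0.425 to 0.95 m from the base axis. Payload 4.7 kg.
Tool frame: the origin (TCP) lies midway between the tips of the shut fingers; the grasp point (between the pads) lies 19 mm behind it; z points along the fingers, x is the direction in which the jaws open and shut, and the axes are right-handed (so a half turn about z gives the same grasp; the last joint's range is limited). The gripper opens to 87 mm and grips with 3 to 60 N. Pads are 19 mm wide; open, the fingers measure 117 mm over their backs; the gripper's body (75 mm by 190 mm) begins 51 mm behind the grasp point.
Start: joints at [1.274, 0.469, -0.049, 1.532, 0.024, 1.141, -0.082], TCP at [0.179, -0.651, 0.183] pointing down, gripper open.
Joint ranges: [-2.59, 2.59], [-0.33, 1.99], [-1.39, 1.29], [0.1, 2.45], [-1.04, 4.18], [0.21, 1.99], [-2.66, 2.66]. Speed limits (rad/s): [2.57, 2.57, 3.14, 3.14, 3.14, 3.14, 3.14].

INTERFACE

Orientations are given as a unit quaternion [x, y, z, w].
In Python, from station import arm gives the robot as it stands.
- The arm moves only by the tool arm_command, never from a script. Its argument "targets" is a list of rows, each an object with "jaw": the closure, from 0 (fully open) to 1 (shut); "offset": the shift along the world's x, y, z normalised to -1 to 1, where 1 is 250 mm, a list of three; "angular": the turn, a rotation vector about the world's x, y, z normalised to -1 to 1, where 1 is 180 degrees, a list of three. In form: [{"jaw": jaw, "offset": [dx, dy, dz], "angular": [rx, ry, rz]}, ...]. A call has 1 to 20 rows; each row is the pose to reach, as a shift and turn from the pose commanded when the call began, turning the shorter way round; what a row does not reach only later rows make up. A row lasts 1/12 s, in which the tool goes at most 41.7 mm and 7.16 degrees, less where a joint would pass 70% of its speed; a pose out of reach is approached as far as the arm can. A call with a number of a shift or a turn outside -1 to 1 is refused whole. A call with a gripper value outside its range is refused whole. The fingers move at their own pace and stop on an object; "squeeze" is the grip in N (left out, the last holds). Time passes only in rows, so rows that repeat a pose let the fingers close. It gives the time, the measured TCP pose, the force and the opening at its end, in the units of the state.
- arm.sense(): the state, without advancing time (a new reading comes with each control period).
- arm.snapshot(name): name is "scene" or "top" or "wrist"; returns a dict with "frame" (384x512x3 uint8, red, green, blue), "K" (3x3 intrinsics, pixels), "k1" (the pictures are not rectified: a ray, as slopes to the right and down, at radius r is drawn at 1 + k1 r^2 times it, then the intrinsics apply), "world_from_camera" (4x4, takes a point from camera to world coordinates); the wrist camera has in their place "tool_from_camera" (4x4, takes a point from camera to tool coordinates, whose origin is the TCP and whose axes are the tool frame's). Camera axes: x right, y down, z forward; pixel columns grow to the right and rows downward; lengths in m; the calibration is good to about 2 mm. A picture is of the moment at which its call begins: read the wrist's pose just before it. There is no depth.
- arm.finish_job(): hands the job in, once; it reports no verdict.
The state is a dict: "t": time; "joints": joint angles; "qvel": joint speeds; "joint_efforts": joint torques, N m; "ee_pos": TCP position; "tcp_rot": TCP orientation; "force": force on the tool from outside, world axes, zero at the start; "moment": the same for the moment, N m; "finger_gap": finger opening in m.
Only numpy, scipy, OpenCV 4.12 (cv2) and the standard library are available. Lean on these libraries where they do the work, as an engineer would, in place of code of your own. Each camera call takes 0.05 s, during which the arm holds its last target. There are 200 camera calls.

TASK

Slide the wide two-step firing plinth along the dark deck of the dock, without ever lifting it off, until it drops fully home over the brass centring spigot. Then set the slate-grey tray that carries the three ivory crowns face down (crowns up) on the plinth, fully seated over the plinth's copper spigot; set it down, do not drop it. Leave the spare tray and everything else where it is.

Things in the scene. Friction and masses are not known exactly. Their poses are not given: they have to be found in the camera images.
- seat (a point): On the axis of the fixed dock's brass spigot, at the seat face (10 mm over the table). x: level, from the deck towards the spigot; z up. The spigot is 46 mm in diameter, 6 mm high, with a 1.5 mm chamfer. The seat reaches from x = -53 to +77 mm, 170 mm wide, open at sides and far end; a light disc 120 mm across marks it.
- deck (a point): Middle of the dock's flat dark deck, on its top (16.5 mm over the table), 131.5 mm before the spigot axis, axes as seat. Deck 157 mm long (its x), 170 mm wide. The deck ends in a 6.5 mm step down to the seat; the spigot's top is 0.5 mm below deck level, so a plinth pushed across rides on deck and spigot until its recess meets the spigot and it drops 6.5 mm.
- plinth: Light grey plinth, 0.26-0.46 kg; origin: centre of underside, z up. Flange 100 mm dia, 16 mm high; hub on it 72 mm dia to 28 mm; copper spigot on top 30 mm dia, 5.5 mm high, chamfered. Recess below: 50 mm dia, 8 mm deep (2 mm play on the dock spigot). Starts flat on the deck, 100-130 mm before the spigot, up to 25 mm sideways. A few N push it. Home: origin at seat.
- tray_mid (a point): Hub centre of the slate-grey tray with three ivory crowns, about 0.12 kg, standing crowns up on the table. On its axis, 18 mm above its underside, z up. Flange 76 mm dia, 10 mm high; hub to grip 44 mm dia, 10 to 26 mm up; crowns to 41 mm. Recess below: 33 mm dia, 7 mm deep (1.5 mm play on the plinth's spigot). Seated: 46 mm above the plinth's underside, on its axis, any yaw.
- tray: The same slate-grey crown tray; origin at the centre of its underside, 18 mm below tray_mid.
- spare_tray: Spare slate-grey tray of the same size but with bare steel pins, no crowns. Bystander. Origin at the centre of its underside. It and the crown tray swap places from start to start.
- bowl: Orange mixing bowl, heavy, 110 mm across, 70 mm high, bystander; origin under its centre.
- bottle: White dropper bottle with an orange label, 40 mm across, 100 mm high, bystander; origin under its centre.
- jar_a: White jar, 36 mm across, 45 mm high, bystander; origin under its centre.
- jar_b: White jar with a yellow cap, 36 mm across, 45 mm high, bystander; origin under its centre.
Mind the look-alikes: they are no part of the job. What is shaped like the plinth but brown is not meant. Leave any green look-alike of the tray alone.

How it is judged:
By the outcome, as a careful person would: the job done as asked, in the order asked, and still so for the second after the job is handed in, with the robot touching nothing.
It also fails if it takes over 67 s, if anything falls off the work surface, if the arm or the gripper's body presses on something with over 40 N, if the wrist force passes 120 N, or if a joint passes its speed limit or range.

## Working session

There is one attempt and no reset: what is moved stays moved. The work goes in short steps, Python scripts to look and compute and a tool call to move; the robot and the scene stay as the last step left them, time stands still between calls to the robot, and variables do not carry over. Pictures are saved under pics/ and viewed, about 8 in all and at most 12, crops included, and the job is handed in when it is done.

Besides the shell and the picture viewer there is one more tool, called as a command line: name --argument value ..., lists and objects as JSON in quotes. arm_command: Moves the arm, as the interface text tells. Scaled input: -1 to 1 covers 250 mm each way for a shift and 180 degrees each way for a turn. Its arguments: {"type":"object","properties":{"targets":{"type":"array","items":{"type":"object","properties":{"jaw":{"type":"number"},"offset":{"type":"array","items":{"type":"number","minimum":-1,"maximum":1}},"angular":{"type":"array","items":{"type":"number","minimum":-1,"maximum":1}}}}},"squeeze":{"type":"number"}},"required":["targets"]}

```bash
mkdir -p pics
cat > h.py <<'E'
import numpy as np, cv2
from station import arm
from scipy.spatial.transform import Rotation as R
def snap(n,save=None):
    s=arm.sense(); d=arm.snapshot(n)
    if n=="wrist":
        T=np.eye(4);T[:3,:3]=R.from_quat(s["tcp_rot"]).as_matrix();T[:3,3]=s["ee_pos"]
        d["world_from_camera"]=T@np.array(d["tool_from_camera"])
    if save: cv2.imwrite("pics/"+save,d["frame"][:,:,::-1])
    return d
def ray(d,uv):
    D=np.array([d["k1"],0,0,0,0.]) 
    p=cv2.undistortPoints(np.array(uv,float).reshape(-1,1,2),np.array(d["K"],float),D).reshape(-1,2)
    T=np.array(d["world_from_camera"]); return T[:3,3],np.c_[p,np.ones(len(p))]@T[:3,:3].T
def plane(d,uv,z):
    o,v=ray(d,uv); return o+v*((z-o[2])/v[:,2])[:,None]
def proj(d,P):
    T=np.linalg.inv(np.array(d["world_from_camera"]));q=np.atleast_2d(P)@T[:3,:3].T+T[:3,3]
    return cv2.projectPoints(q,np.zeros(3),np.zeros(3),np.array(d["K"],float),np.array([d["k1"],0,0,0,0.]))[0].reshape(-1,2)
E
python3 - <<'E'
from h import *
a=snap("top","top.png");b=snap("scene","scene.png")
print(a["world_from_camera"],a["K"],a["k1"]);print(b["world_from_camera"]);s=arm.sense();print(s["tcp_rot"],s["finger_gap"],s["t"])
E
```

```text
[[ 0.0228806  -0.99443231  0.10286328  0.43729683]
 [-0.99972406 -0.02221143  0.00764631  0.0188615 ]
 [-0.005319   -0.10300985 -0.99466611  1.3231661 ]
 [ 0.          0.          0.          1.        ]] [[499.65093491   0.         262.72380585]
 [  0.         499.65093491 193.47415507]
 [  0.           0.           1.        ]] -0.1282782528112185
[[-0.72335447  0.55162659 -0.41529076  1.0669797 ]
 [ 0.69047459  0.57634674 -0.43711471  0.53450881]
 [-0.00177262 -0.6029366  -0.79778714  0.98825299]
 [ 0.          0.          0.          1.        ]]
[ 7.95196334e-01 -6.06351384e-01 -7.25095517e-04 -5.13595667e-04] 0.08684413984043841 0.1
```

View pics/top.png

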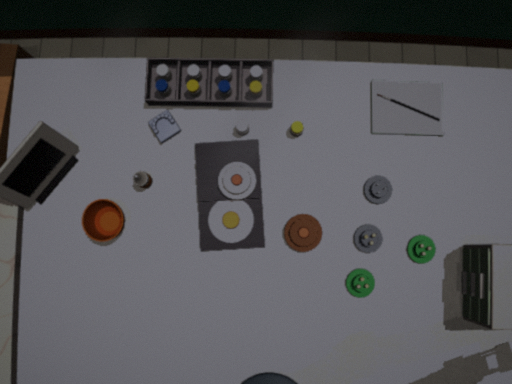

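View pics/scene.png

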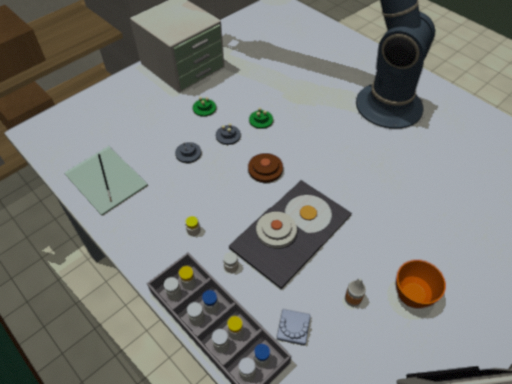

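The top view shows the plinth at about (237,180), the dock spigot at (231,220), the crown tray at (368,238) and the spare at (378,189). The brown decoy is at (304,232) and the green ones at (360,283) and (421,249). The push goes toward −x, towards the robot. Next I'll measure these.

Run:
```python
from h import *
for n,rois in (("top",dict(spig=(215,205,247,236),cop=(226,172,246,188),brown=(290,222,316,244))),("scene",dict(spig=(295,203,322,222),cop=(266,218,288,231)))):
    d=snap(n);f=d["frame"];hsv=cv2.cvtColor(f,cv2.COLOR_RGB2HSV)
    z=dict(spig=.016,cop=.0165+.0335,brown=.0335)
    for k,(x0,y0,x1,y1) in rois.items():
        m=np.zeros(f.shape[:2],bool);m[y0:y1,x0:x1]=(hsv[y0:y1,x0:x1,1]>90)
        ys,xs=np.nonzero(m);c=[xs.mean(),ys.mean()]
        print(n,k,len(xs),c,plane(d,[c],z[k]).round(4))
    # dark deck/dock outline
    if n=="top":
        g=f.max(2);m=np.zeros(g.shape,np.uint8);m[130:260,185:275]=(g[130:260,185:275]<100)*255
        m=cv2.morphologyEx(m,cv2.MORPH_CLOSE,np.ones((3,3)))
        c=max(cv2.findContours(m,0,2)[0],key=cv2.contourArea);r=cv2.minAreaRect(c);print(r)
        bx=cv2.boxPoints(r);print(plane(d,bx,.013).round(4))
    # slate trays
    rr={"top":dict(crown=(352,222,384,254),spare=(362,174,394,205),bottle=None),"scene":dict(crown=(212,120,246,147),spare=(172,140,206,164))}[n]
    for k,r in rr.items():
        if r is None: continue
        x0,y0,x1,y1=r;g=f[y0:y1,x0:x1].max(2);m=(g<145).astype(np.uint8)
        c=max(cv2.findContours(m,0,2)[0],key=cv2.contourArea);e=cv2.fitEllipse(cv2.convexHull(c));p=np.array(e[0])+[x0,y0]
        print(n,k,e,plane(d,[p],.008).round(4), int(g.min()),int(g.max()))
a=cv2.imread("pics/top.png")[130:290,180:440];cv2.imwrite("pics/crop.png",cv2.resize(a,None,fx=3,fy=3,interpolation=cv2.INTER_CUBIC))
```

```text
top spig 215 [np.float64(230.45116279069768), np.float64(219.52558139534884)] [[0.502  0.1119 0.016 ]]
top cop 80 [np.float64(236.325), np.float64(179.4125)] [[0.6038 0.0973 0.05  ]]
top brown 572 [np.float64(302.5), np.float64(232.5)] [[ 0.4719 -0.076   0.0335]]
((228.32583618164062, 190.03965759277344), (119.32315826416016, 65.94483184814453), 86.633544921875)
[[0.7333 0.2228 0.013 ]
 [0.7473 0.0463 0.013 ]
 [0.4307 0.0204 0.013 ]
 [0.4164 0.1924 0.013 ]]Traceback (most recent call last):
  File "<stdin>", line 20, in <module>
cv2.error: OpenCV(4.12.0) /io/opencv/modules/imgproc/src/shapedescr.cpp:361: error: (-201:Incorrect size of input array) There should be at least 5 points to fit the ellipse in function 'fitEllipseNoDirect'
```

Run:
```python
from h import *
b=snap("scene")
p=plane(b,[(180,85)],0)[0];o,v=ray(b,[(174,46)]);t=((p-o)[:2]@v[0][:2])/(v[0][:2]@v[0][:2]);print("cab corner",p.round(3),"top h",(o+t*v[0]).round(3))
d=snap("top");print("trays approx",plane(d,[(368,238),(378,189.5),(360,283),(421,249)],.015).round(3),"bottle/jar",plane(d,[(142,178),(242,129),(297,129)],.05).round(3))
c=d["frame"][130:290,180:440,::-1];cv2.imwrite("pics/crop.png",cv2.resize(c,None,fx=3,fy=3,interpolation=cv2.INTER_CUBIC))
print(d["frame"][238,350:388].tolist())
w=snap("wrist");print(np.array(w["tool_from_camera"]).round(3),w["K"])
```

```text
cab corner [ 0.418 -0.538  0.   ] top h [ 0.416 -0.537  0.151]
trays approx [[ 0.461 -0.25   0.015]
 [ 0.59  -0.276  0.015]
 [ 0.344 -0.23   0.015]
 [ 0.435 -0.392  0.015]] bottle/jar [[ 0.602  0.343  0.05 ]
 [ 0.736  0.086  0.05 ]
 [ 0.74  -0.057  0.05 ]]
[[112, 111, 118], [112, 113, 119], [100, 98, 105], [66, 64, 66], [51, 52, 55], [66, 68, 73], [75, 75, 82], [69, 71, 75], [58, 60, 65], [34, 33, 38], [22, 20, 25], [31, 32, 35], [37, 39, 44], [35, 34, 38], [54, 53, 51], [77, 75, 66], [95, 94, 85], [87, 88, 84], [76, 77, 76], [70, 69, 73], [67, 68, 74], [59, 60, 65], [61, 61, 65], [63, 65, 71], [70, 70, 75], [70, 72, 78], [69, 72, 77], [66, 67, 74], [68, 68, 75], [71, 72, 79], [69, 70, 77], [74, 75, 80], [85, 85, 91], [105, 107, 113], [111, 110, 118], [114, 113, 119], [110, 111, 116], [111, 111, 118]]
[[ 1.    -0.     0.     0.001]
 [ 0.     0.956  0.294 -0.081]
 [-0.    -0.294  0.956 -0.202]
 [ 0.     0.     0.     1.   ]] [[308.015903     0.         258.55492258]
 [  0.         308.015903   192.01945623]
 [  0.           0.           1.        ]]
```

View pics/crop.png

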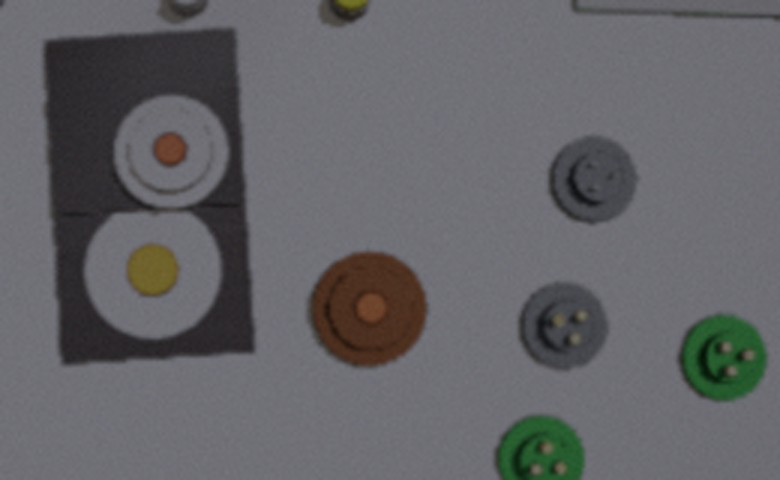

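The crop confirms it: the crown tray (ivory dots) is at crop (564,325), the spare is at (593,180), and the plinth on the deck is at (170,150). I'll move over the plinth now.

arm_command --targets '[{"jaw": 0,"offset": [0,0,0.4],"angular": [0,0,0]},{"jaw": 0,"offset": [0,0,0.4],"angular": [0,0,0]},{"jaw": 0,"offset": [0,0,0.4],"angular": [0,0,0]},{"jaw": 0,"offset": [0.88,0.9,0.4],"angular": [0,0,0]},{"jaw": 0,"offset": [0.88,0.9,0.4],"angular": [0,0,0]},{"jaw": 0,"offset": [0.88,0.9,0.4],"angular": [0,0,0]},{"jaw": 0,"offset": [0.88,0.9,0.4],"angular": [0,0,0]},{"jaw": 0,"offset": [0.88,0.9,0.4],"angular": [0,0,0]},{"jaw": 0,"offset": [0.88,0.9,0.4],"angular": [0,0,0]},{"jaw": 0,"offset": [0.88,0.9,0.4],"angular": [0,0,0]},{"jaw": 0,"offset": [0.88,0.9,0.4],"angular": [0,0,0]},{"jaw": 0,"offset": [0.88,0.9,0.4],"angular": [0,0,0]}]'

```text
t: 1.3
ee_pos: [0.4043, -0.4197, 0.2833]
tcp_rot: [0.799, -0.602, 0.0, -0.002]
force: [0.1, -0.0, 0.2]
finger_gap: 0.0867
```

arm_command --targets '[{"jaw": 0,"offset": [0.24,0.84,0.04],"angular": [0,0,-0.0556]},{"jaw": 0,"offset": [0.24,0.84,0.04],"angular": [0,0,-0.0556]},{"jaw": 0,"offset": [0.24,0.84,0.04],"angular": [0,0,-0.0556]},{"jaw": 0,"offset": [0.24,0.84,0.04],"angular": [0,0,-0.0556]},{"jaw": 0,"offset": [0.24,0.84,0.04],"angular": [0,0,-0.0556]},{"jaw": 0,"offset": [0.24,0.84,0.04],"angular": [0,0,-0.0556]},{"jaw": 0,"offset": [0.24,0.84,0.04],"angular": [0,0,-0.0556]}]'

```text
t: 1.88
ee_pos: [0.46, -0.2119, 0.2937]
tcp_rot: [0.742, -0.671, 0.0, -0.001]
force: [-0.1, -0.9, 0.0]
finger_gap: 0.0871
```

Run:
```python
from h import *
d=snap("wrist","w1.png");np.save("w1.npy",d,allow_pickle=True)
print(arm.sense()["ee_pos"],proj(d,[[.461,-.25,.018],[.59,-.276,.018]]))
```

```text
[ 0.45897301 -0.21509651  0.29333656] [[282.38079615 153.79144646]
 [311.25854798  67.32937753]]
```

arm_command --targets '[{"jaw": 0,"offset": [0.52,0.97,-0.1],"angular": [0,0,0]},{"jaw": 0,"offset": [0.52,0.97,-0.1],"angular": [0,0,0]},{"jaw": 0,"offset": [0.52,0.97,-0.1],"angular": [0,0,0]},{"jaw": 0,"offset": [0.52,0.97,-0.1],"angular": [0,0,0]},{"jaw": 0,"offset": [0.52,0.97,-0.1],"angular": [0,0,0]},{"jaw": 0,"offset": [0.52,0.97,-0.1],"angular": [0,0,0]},{"jaw": 0,"offset": [0.52,0.97,-0.1],"angular": [0,0,0]},{"jaw": 0,"offset": [0.52,0.97,-0.1],"angular": [0,0,0]},{"jaw": 0,"offset": [0.52,0.97,-0.1],"angular": [0,0,0]}]'

```text
t: 2.68
ee_pos: [0.5891, 0.0253, 0.2669]
tcp_rot: [0.739, -0.674, -0.0, 0.001]
force: [-0.7, -1.3, 0.5]
finger_gap: 0.087
```

Run:
```python
from h import *
d=snap("wrist","w2.png");np.save("w2.npy",d,allow_pickle=True)
a=cv2.imread("pics/w1.png");b=cv2.imread("pics/w2.png");cv2.imwrite("pics/w12.png",cv2.resize(np.hstack([a,b]),(800,300)))
print(arm.sense()["ee_pos"],proj(d,[[.604,.097,.05],[.502,.112,.016]]))
```

```text
[0.58885532 0.02365676 0.26717473] [[206.24062579 143.09309514]
 [197.32867501 204.43683119]]
```

View pics/w12.png

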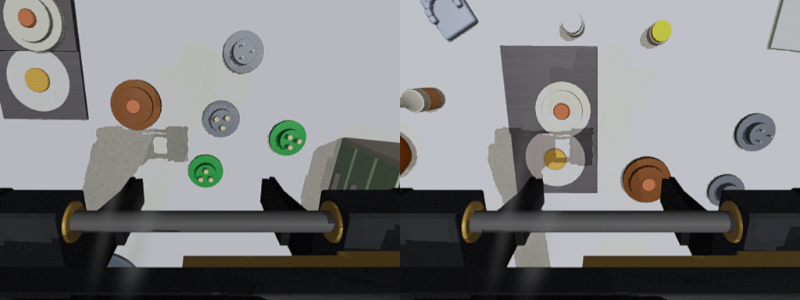

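The two wrist views show the tray at about (282,153) in w1, and the plinth copper at (206,143) and brass spigot at (198,203) in w2. All three sit close to the predicted positions. Next I'll refine them.

Run:
```python
from h import *
def cent(d,c,z,r,lo,hi,smin,ell=True):
    f=d["frame"];hsv=cv2.cvtColor(f,cv2.COLOR_RGB2HSV);m=cv2.inRange(hsv,np.array([lo,smin,40],np.uint8),np.array([hi,255,255],np.uint8))
    k=np.zeros_like(m);cv2.circle(k,(int(c[0]),int(c[1])),r,255,-1);m&=k
    C=max(cv2.findContours(m,0,1)[0],key=cv2.contourArea);e=cv2.fitEllipse(cv2.convexHull(C))
    return cv2.contourArea(C),np.round(e[1],1),plane(d,[e[0]],z).round(4)
for n,cs in (("w1",((20,20),(48,98))),("w2",((206,143),(197,204)))):
    d=np.load(n+".npy",allow_pickle=True).item()
    print(n,"cop",cent(d,cs[0],.05,18,0,14,90),"brass",cent(d,cs[1],.0155,24,15,32,90))
d=np.load("w1.npy",allow_pickle=True).item();f=d["frame"]
for k,c in(("crown",(282,153)),("spare",(311,66))):
    g=cv2.GaussianBlur(f,(3,3),0).max(2);m=(g<150).astype(np.uint8)*255;q=np.zeros_like(m);cv2.circle(q,c,36,255,-1);m&=q
    C=max(cv2.findContours(m,0,1)[0],key=cv2.contourArea);e=cv2.fitEllipse(cv2.convexHull(C));print(k,e,plane(d,[e[0]],.008).round(4),f[c[1]-40,c[0]],f[c[1]-18,c[0]])
# dock right edge & step in w2
d=np.load("w2.npy",allow_pickle=True).item();f=d["frame"];g=cv2.cvtColor(f,cv2.COLOR_RGB2GRAY).astype(float)
P=[]
for y in range(65,240,3):
    r=np.diff(cv2.GaussianBlur(g[y:y+1,235:275],(5,1),0)[0]);i=r.argmax();P.append((235+i+.5,y))
P=np.array(P);p=plane(d,P,.0165);
for s in(slice(0,25),slice(38,None)):
    l=cv2.fitLine(p[s,:2].astype(np.float32),cv2.DIST_HUBER,0,.001,.001).ravel();print("edge",l)
```

```text
w1 cop (239.5, array([15. , 22.7]), array([[0.6056, 0.0989, 0.05  ]])) brass (705.5, array([27.7, 33.9]), array([[0.503 , 0.1097, 0.0155]]))
w2 cop (304.0, array([19.9, 20.7]), array([[0.6054, 0.0967, 0.05  ]])) brass (577.0, array([26.8, 28.7]), array([[0.5038, 0.1112, 0.0155]]))
crown ((281.8351135253906, 151.4263458251953), (47.04275894165039, 48.442420959472656), 77.32275390625) [[ 0.463  -0.2496  0.008 ]] [183 185 184] [126 131 139]
spare ((307.1952819824219, 68.59901428222656), (46.79654312133789, 53.6616096496582), 166.468017578125) [[ 0.5887 -0.2718  0.008 ]] [182 184 190] [140 144 151]
edge [0.99621356 0.08694012 0.6540418  0.03904073]
edge [0.99621737 0.08689599 0.50702596 0.02621407]
```

arm_command --targets '[{"jaw": 0,"offset": [0.066,0.293,-0.3],"angular": [0,0,0]},{"jaw": 0,"offset": [0.066,0.293,-0.3],"angular": [0,0,0]},{"jaw": 0,"offset": [0.066,0.293,-0.75],"angular": [0,0,0]},{"jaw": 0,"offset": [0.066,0.293,-0.75],"angular": [0,0,0]},{"jaw": 0,"offset": [0.066,0.293,-0.75],"angular": [0,0,0]},{"jaw": 0,"offset": [0.066,0.293,-0.75],"angular": [0,0,0]},{"jaw": 0,"offset": [0.066,0.293,-0.75],"angular": [0,0,0]},{"jaw": 0,"offset": [0.066,0.293,-0.75],"angular": [0,0,0]}]'

```text
t: 3.4
ee_pos: [0.6068, 0.0978, 0.0823]
tcp_rot: [0.738, -0.675, 0.001, -0.001]
force: [0.6, -0.5, 1.3]
finger_gap: 0.0868
```

Run:
```python
from h import *
d=snap("wrist","w3.png");np.save("w3.npy",d,allow_pickle=True);print(arm.sense()["ee_pos"],arm.sense()["tcp_rot"])
f=d["frame"];hsv=cv2.cvtColor(f,cv2.COLOR_RGB2HSV)
c=proj(d,[[.6054,.097,.05],[.5035,.1112,.016]]);print(c)
```

```text
[0.60759066 0.098474   0.08342688] [ 0.73838016 -0.67438001  0.00185492 -0.00170309]
[[258.46471964 204.86669131]
 [235.26121912 287.76258506]]
```

View pics/w3.png

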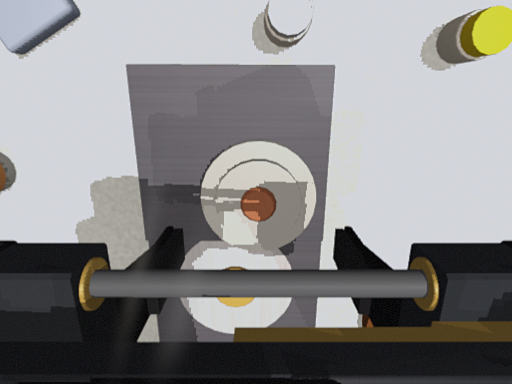

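The plinth copper is at (258,204), as predicted, and the jaws straddle it. I'll go down, then grip the hub lightly.

arm_command --targets '[{"jaw": 0,"offset": [-0.008,-0.006,-0.1],"angular": [0,0,0]},{"jaw": 0,"offset": [-0.008,-0.006,-0.16],"angular": [0,0,0]},{"jaw": 0,"offset": [-0.008,-0.006,-0.184],"angular": [0,0,0]},{"jaw": 0,"offset": [-0.008,-0.006,-0.184],"angular": [0,0,0]},{"jaw": 0,"offset": [-0.008,-0.006,-0.184],"angular": [0,0,0]}]'

```text
t: 3.87
ee_pos: [0.6048, 0.0983, 0.0365]
tcp_rot: [0.739, -0.674, 0.001, -0.001]
force: [-0.3, -0.8, 1.0]
finger_gap: 0.087
```

arm_command --squeeze 8 --targets '[{"jaw": 1,"offset": [0,0,-0.004],"angular": [0,0,0]},{"jaw": 1,"offset": [0,0,-0.004],"angular": [0,0,0]},{"jaw": 1,"offset": [0,0,-0.004],"angular": [0,0,0]},{"jaw": 1,"offset": [0,0,-0.004],"angular": [0,0,0]},{"jaw": 1,"offset": [0,0,-0.004],"angular": [0,0,0]},{"jaw": 1,"offset": [0,0,-0.004],"angular": [0,0,0]}]'

```text
t: 4.37
ee_pos: [0.6033, 0.0983, 0.0336]
tcp_rot: [0.739, -0.673, 0.0, -0.0]
force: [0.2, -0.5, 0.1]
finger_gap: 0.0554
```

The gap of 55 mm is less than the 72 mm hub, so I'll look.

Run:
```python
from h import *
d=snap("wrist","w4.png");e=snap("scene","s4.png");t=snap("top","t4.png");s=arm.sense();print(s["ee_pos"],s["finger_gap"],s["force"])
a=cv2.resize(cv2.imread("pics/w4.png"),(400,300));b=cv2.imread("pics/s4.png")[150:300,200:400];cv2.imwrite("pics/v4.png",np.hstack([a,cv2.resize(b,(400,300))]))
print(proj(d,[[.6054,.097,.05]]))
```

```text
[0.60314106 0.09834211 0.0334612 ] 0.04265877245491514 [-0.82484994 -0.18218451  0.75277035]
[[259.74564425 224.64030172]]
```

View pics/v4.png

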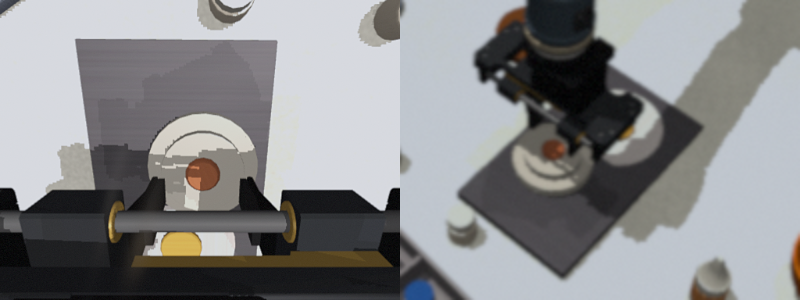

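Run:
```python
from h import *
d=snap("wrist","w5.png");g=arm.sense()["finger_gap"];e=snap("scene","s5.png");print(g,arm.sense()["finger_gap"],arm.sense()["t"])
a=cv2.imread("pics/w5.png")[190:330,130:400];b=cv2.imread("pics/s5.png")[150:250,215:385]
a=cv2.resize(a,(400,300),interpolation=2);b=cv2.convertScaleAbs(cv2.resize(b,(400,300),interpolation=2),alpha=1.4,beta=30)
cv2.imwrite("pics/v5.png",np.hstack([cv2.convertScaleAbs(a,alpha=1.6,beta=40),b]))
x=np.array(arm.sense()["ee_pos"]);print(proj(d,[x,x+[0,.025,0],x+[0,-.025,0]]),proj(e,[x,x+[0,0,.04]]))
```

```text
0.03911204411262742 0.03504887869693932 4.6167
[[257.54433936 218.04854378]
 [222.03683394 214.96322883]
 [292.82624011 221.11198964]] [[275.57448719 227.14534762]
 [275.96396735 217.92271762]]
```

View pics/v5.png

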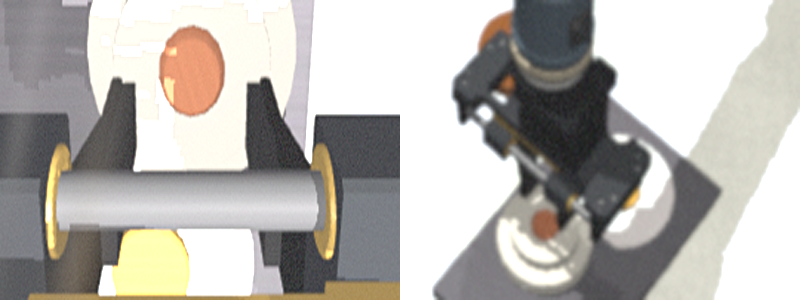

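The images put the fingertips well above the reported TCP, about 40 mm, and the jaws are closing over the hub without touching it. I'll let them close and see whether they stop on the 30 mm copper spigot.

arm_command --squeeze 5 --targets '[{"jaw": 1,"offset": [0,0,0],"angular": [0,0,0]},{"jaw": 1,"offset": [0,0,0],"angular": [0,0,0]},{"jaw": 1,"offset": [0,0,0],"angular": [0,0,0]},{"jaw": 1,"offset": [0,0,0],"angular": [0,0,0]},{"jaw": 1,"offset": [0,0,0],"angular": [0,0,0]},{"jaw": 1,"offset": [0,0,0],"angular": [0,0,0]}]'

```text
t: 5.12
ee_pos: [0.6032, 0.0983, 0.0335]
tcp_rot: [0.739, -0.673, 0.0, 0.0]
force: [-0.5, -0.1, -0.4]
finger_gap: 0.0012
```

Run:
```python
from h import *
print(arm.sense()["finger_gap"],arm.sense()["ee_pos"],arm.sense()["force"])
d=snap("wrist","w6.png");e=snap("scene","s6.png")
a=cv2.imread("pics/w6.png")[130:330,130:400];b=cv2.imread("pics/s6.png")[150:250,215:385]
a=cv2.resize(a,(400,300),interpolation=2);b=cv2.resize(b,(400,300),interpolation=2)
cv2.imwrite("pics/v6.png",cv2.convertScaleAbs(np.hstack([a,b]),alpha=1.0,beta=30))
```

```text
0.0012435996199762806 [0.60316684 0.09832669 0.03346514] [-0.5017072  -0.07986077 -0.36358154]
```

View pics/v6.png

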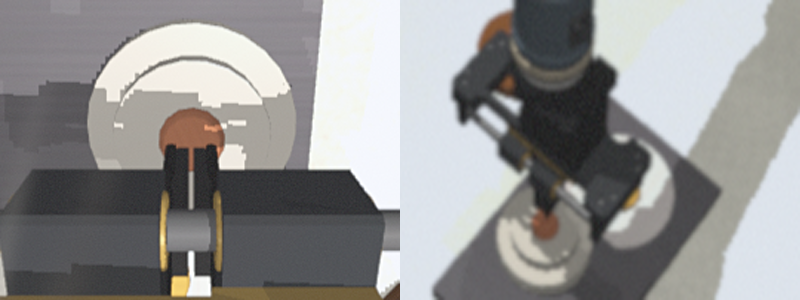

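The fingers shut freely just above the copper, so the real tips sit about 40 mm short of the reported TCP. The lateral position agrees. I'll open, go deeper by that amount and regrip.

arm_command --squeeze 8 --targets '[{"jaw": 0,"offset": [0.008,-0.005,0],"angular": [0,0,0]},{"jaw": 0,"offset": [0.008,-0.005,0],"angular": [0,0,0]},{"jaw": 0,"offset": [0.008,-0.005,0],"angular": [0,0,0]},{"jaw": 0,"offset": [0.008,-0.005,0],"angular": [0,0,0]},{"jaw": 0,"offset": [0.008,-0.005,0],"angular": [0,0,0]},{"jaw": 0,"offset": [0.008,-0.005,0],"angular": [0,0,0]},{"jaw": 0,"offset": [0.008,-0.005,0],"angular": [0,0,0]},{"jaw": 0,"offset": [0.008,-0.005,0],"angular": [0,0,0]},{"jaw": 0,"offset": [0.008,-0.005,0],"angular": [0,0,0]},{"jaw": 0,"offset": [0.008,-0.005,0],"angular": [0,0,0]},{"jaw": 0,"offset": [0.008,-0.005,0],"angular": [0,0,0]},{"jaw": 0,"offset": [0.008,-0.005,0],"angular": [0,0,0]},{"jaw": 0,"offset": [0.008,-0.005,-0.06],"angular": [0,0,0]},{"jaw": 0,"offset": [0.008,-0.005,-0.1],"angular": [0,0,0]},{"jaw": 0,"offset": [0.008,-0.005,-0.13],"angular": [0,0,0]},{"jaw": 0,"offset": [0.008,-0.005,-0.146],"angular": [0,0,0]},{"jaw": 0,"offset": [0.008,-0.005,-0.146],"angular": [0,0,0]},{"jaw": 0,"offset": [0.008,-0.005,-0.146],"angular": [0,0,0]}]'

```text
t: 6.72
ee_pos: [0.6051, 0.0972, -0.0032]
tcp_rot: [0.739, -0.673, -0.0, 0.0]
force: [-0.5, -0.2, 0.2]
finger_gap: 0.0869
```

arm_command --squeeze 8 --targets '[{"jaw": 1,"offset": [0,0,-0.008],"angular": [0,0,0]},{"jaw": 1,"offset": [0,0,-0.008],"angular": [0,0,0]},{"jaw": 1,"offset": [0,0,-0.008],"angular": [0,0,0]},{"jaw": 1,"offset": [0,0,-0.008],"angular": [0,0,0]},{"jaw": 1,"offset": [0,0,-0.008],"angular": [0,0,0]}]'

```text
t: 7.13
ee_pos: [0.6054, 0.0973, -0.0047]
tcp_rot: [0.739, -0.673, 0.0, -0.0]
force: [-0.1, 0.7, 1.2]
finger_gap: 0.0715
```

The gap is 71.5 mm, so the hub is gripped. Now I'll slide it, with a slight downward bias.

arm_command --targets '[{"jaw": 1,"offset": [-0.02,0.003,-0.003],"angular": [0,0,0]},{"jaw": 1,"offset": [-0.05,0.007,-0.003],"angular": [0,0,0]},{"jaw": 1,"offset": [-0.09,0.013,-0.003],"angular": [0,0,0]},{"jaw": 1,"offset": [-0.13,0.018,-0.003],"angular": [0,0,0]},{"jaw": 1,"offset": [-0.17,0.024,-0.003],"angular": [0,0,0]},{"jaw": 1,"offset": [-0.21,0.029,-0.003],"angular": [0,0,0]},{"jaw": 1,"offset": [-0.25,0.035,-0.003],"angular": [0,0,0]},{"jaw": 1,"offset": [-0.29,0.041,-0.003],"angular": [0,0,0]},{"jaw": 1,"offset": [-0.33,0.047,-0.003],"angular": [0,0,0]},{"jaw": 1,"offset": [-0.36,0.051,-0.003],"angular": [0,0,0]},{"jaw": 1,"offset": [-0.38,0.054,-0.003],"angular": [0,0,0]},{"jaw": 1,"offset": [-0.38,0.054,-0.003],"angular": [0,0,0]},{"jaw": 1,"offset": [-0.38,0.054,-0.003],"angular": [0,0,0]}]'

```text
t: 8.22
ee_pos: [0.5068, 0.1101, -0.007]
tcp_rot: [0.739, -0.673, -0.002, 0.003]
force: [-3.5, 0.5, -0.9]
finger_gap: 0.0714
```

```bash
cat > m.py <<'E'
from h import *
def ell(d,c,r,z,lo=0,hi=14):
    f=d["frame"];hsv=cv2.cvtColor(f,cv2.COLOR_RGB2HSV);m=cv2.inRange(hsv,np.array([lo,90,30],np.uint8),np.array([hi,255,255],np.uint8))
    k=np.zeros_like(m);cv2.circle(k,(int(c[0]),int(c[1])),r,255,-1);m&=k
    C=max(cv2.findContours(m,0,1)[0],key=cv2.contourArea);e=cv2.fitEllipse(cv2.convexHull(C))
    return cv2.contourArea(C),np.round(e[0],1),np.round(e[1],1),plane(d,[e[0]],z).round(4)
E
python3 - <<'E'
from m import *
d=snap("wrist","w7.png");s=arm.sense();print(s["ee_pos"],s["force"],s["finger_gap"])
p=np.array(s["ee_pos"]);c=proj(d,[[p[0],p[1],.05]])[0];print(c,ell(d,c,30,.05))
E
```

```text
[ 0.5069113   0.11011202 -0.00698553] [-5.48905768  0.30294578 -1.98142878] 0.07145339320761439
[257.31119114 259.17804991] (1730.0, array([258.3, 253.9]), array([48.8, 53.7]), array([[0.5101, 0.1099, 0.05  ]]))
```

arm_command --targets '[{"jaw": 1,"offset": [-0.014,0.003,-0.004],"angular": [0,0,0]},{"jaw": 1,"offset": [-0.024,0.003,-0.008],"angular": [0,0,0]},{"jaw": 1,"offset": [-0.024,0.003,-0.016],"angular": [0,0,0]},{"jaw": 1,"offset": [-0.024,0.003,-0.016],"angular": [0,0,0]}]'

```text
t: 8.6
ee_pos: [0.5042, 0.1114, -0.0101]
tcp_rot: [0.739, -0.674, -0.0, -0.0]
force: [-0.7, 0.7, -2.6]
finger_gap: 0.0712
```

Run:
```python
from m import *
d=snap("wrist","w8.png");s=arm.sense();print(s["ee_pos"],s["force"],s["finger_gap"],s["tcp_rot"])
p=np.array(s["ee_pos"]);c=proj(d,[[p[0],p[1],.05]])[0]
for z in(.05,.0435): print(c,ell(d,c,30,z))
for n in("top","scene"):
    d=snap(n,n+"8.png");c=proj(d,[[p[0],p[1],.045]])[0]
    for z in(.05,.0435):
        try: print(n,ell(d,c,12,z))
        except Exception as e: print(n,"none")
```

```text
[ 0.50413674  0.11145746 -0.01002445] [-0.96938367  0.02989848 -4.64793075] 0.07162306610758434 [ 7.39207555e-01 -6.73477663e-01 -1.67632138e-04  2.04571269e-05]
[257.0509405  261.77115842] (1655.0, array([258.1, 254.3]), array([46.3, 53.9]), array([[0.5085, 0.1113, 0.05  ]]))
[257.0509405  261.77115842] (1655.0, array([258.1, 254.3]), array([46.3, 53.9]), array([[0.505 , 0.111 , 0.0435]]))
top none
top none
scene (70.0, array([308.5, 205.8]), array([ 9.3, 11.2]), array([[0.5058, 0.1175, 0.05  ]]))
scene (70.0, array([308.5, 205.8]), array([ 9.3, 11.2]), array([[0.5019, 0.1146, 0.0435]]))
```

The wrist carries about 4.6 N downward, roughly the plinth's weight, so it's over the spigot and held by the grip. I'll open the jaws to let it drop.

arm_command --targets '[{"jaw": 1,"offset": [0,0,-0.008],"angular": [0,0,0]},{"jaw": 1,"offset": [0,0,-0.016],"angular": [0,0,0]},{"jaw": 0,"offset": [0,0,-0.016],"angular": [0,0,0]},{"jaw": 0,"offset": [0,0,-0.016],"angular": [0,0,0]},{"jaw": 0,"offset": [0,0,-0.016],"angular": [0,0,0]},{"jaw": 0,"offset": [0,0,-0.016],"angular": [0,0,0]}]'

```text
t: 9.25
ee_pos: [0.5052, 0.1116, -0.0132]
tcp_rot: [0.739, -0.673, 0.001, -0.001]
force: [1.1, 0.3, 3.4]
finger_gap: 0.0852
```

Run:
```python
from m import *
d=snap("wrist","w9.png");s=arm.sense();print(s["ee_pos"],s["force"],s["finger_gap"])
p=np.array(s["ee_pos"]);c=proj(d,[[p[0],p[1],.05]])[0]
for z in(.05,.0435): print(c,ell(d,c,30,z))
a=cv2.imread("pics/w9.png");b=cv2.imread("pics/w8.png");cv2.imwrite("pics/v9.png",np.hstack([b,a])[140:])
```

```text
[ 0.50513026  0.11163019 -0.01326333] [ 0.5188853  -0.23597218  3.67933792] 0.0859170290673892
[256.97261623 264.69591512] (1529.5, array([257.7, 256.9]), array([45.1, 54.3]), array([[0.5096, 0.1116, 0.05  ]]))
[256.97261623 264.69591512] (1529.5, array([257.7, 256.9]), array([45.1, 54.3]), array([[0.506 , 0.1113, 0.0435]]))
```

arm_command --targets '[{"jaw": 0,"offset": [0,0,0.05],"angular": [0,0,0]},{"jaw": 0,"offset": [0,0,0.15],"angular": [0,0,0]},{"jaw": 0,"offset": [0,0,0.3],"angular": [0,0,0]},{"jaw": 0,"offset": [0,0,0.5],"angular": [0,0,0]},{"jaw": 0,"offset": [0,0,0.6],"angular": [0,0,0]},{"jaw": 0,"offset": [-0.06,-0.9,0.6],"angular": [0,0,0]},{"jaw": 0,"offset": [-0.06,-0.9,0.6],"angular": [0,0,0]},{"jaw": 0,"offset": [-0.06,-0.9,0.6],"angular": [0,0,0]},{"jaw": 0,"offset": [-0.06,-0.9,0.6],"angular": [0,0,0]},{"jaw": 0,"offset": [-0.06,-0.9,0.6],"angular": [0,0,0]},{"jaw": 0,"offset": [-0.06,-0.9,0.6],"angular": [0,0,0]}]'

```text
t: 10.22
ee_pos: [0.4876, -0.1206, 0.1359]
tcp_rot: [0.737, -0.676, 0.001, 0.001]
force: [-1.0, 0.4, -0.6]
finger_gap: 0.0872
```

Run:
```python
from m import *
print(arm.sense()["ee_pos"])
L=[]
for n in("top","scene"):
    d=snap(n,n+"10.png");c=proj(d,[[.504,.1112,.045]])[0];r=ell(d,c,10,.0435);print(n,c,r);L.append(ray(d,[r[1]])+(proj(d,[[.504,.1112,.0435]])[0],))
(o1,v1,_),(o2,v2,_)=L;v1=v1[0];v2=v2[0]
t=np.linalg.lstsq(np.c_[v1,-v2],o2-o1,rcond=None)[0];a=o1+t[0]*v1;b=o2+t[1]*v2;print("tri",(a+b)/2,np.linalg.norm(a-b))
a=cv2.imread("pics/top10.png")[120:270,180:330];b=cv2.imread("pics/scene10.png")[170:290,220:360]
cv2.imwrite("pics/v10.png",np.hstack([cv2.resize(a,(400,400),interpolation=2),cv2.resize(b,(400,400),interpolation=2)]))
```

```text
[ 0.48761801 -0.12059012  0.1359059 ]
top [229.93946687 218.17550921] (70.0, array([230. , 218.5]), array([ 9.6, 10.3]), array([[0.5032, 0.1111, 0.0435]]))
scene [307.04315853 205.10732736] (63.5, array([308.1, 206. ]), array([ 8.7, 10.5]), array([[0.5033, 0.1143, 0.0435]]))
tri [0.50259823 0.11227627 0.04111129] 0.0024894055740781263
```

View pics/v10.png

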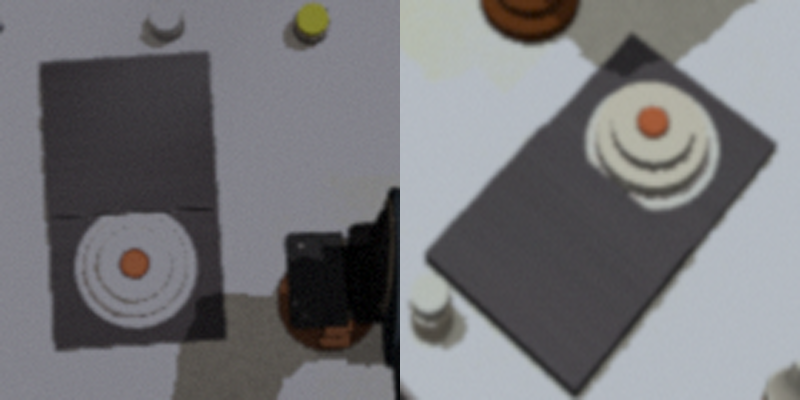

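The plinth is home: concentric on the light disc, with the copper triangulated at (0.5026, 0.1123) and z 0.041 (0.0435 is nominal for home). Next is the crown tray.

arm_command --targets '[{"jaw": 0,"offset": [-0.1,-0.515,0],"angular": [0,0,0]},{"jaw": 0,"offset": [-0.1,-0.515,0],"angular": [0,0,0]},{"jaw": 0,"offset": [-0.1,-0.515,-0.1],"angular": [0,0,0]},{"jaw": 0,"offset": [-0.1,-0.515,-0.26],"angular": [0,0,0]},{"jaw": 0,"offset": [-0.1,-0.515,-0.26],"angular": [0,0,0]},{"jaw": 0,"offset": [-0.1,-0.515,-0.26],"angular": [0,0,0]},{"jaw": 0,"offset": [-0.1,-0.515,-0.26],"angular": [0,0,0]}]'

```text
t: 10.9
ee_pos: [0.4654, -0.2401, 0.0718]
tcp_rot: [0.74, -0.672, -0.0, -0.001]
force: [-0.0, 0.7, 0.3]
finger_gap: 0.0867
```

Run:
```python
from m import *
print(arm.sense()["ee_pos"])
d=snap("wrist","w11.png");f=d["frame"];c=proj(d,[[.463,-.2496,.01]])[0];print(c)
g=cv2.GaussianBlur(f,(5,5),0).max(2);m=(g<160).astype(np.uint8)*255;q=np.zeros_like(m);cv2.circle(q,tuple(int(i) for i in c),68,255,-1);m&=q
C=max(cv2.findContours(m,0,1)[0],key=cv2.contourArea);h=cv2.convexHull(C);h=h[h[:,0,1]<c[1]+15];e=cv2.fitEllipse(h);print(e,plane(d,[e[0]],.009).round(4))
cv2.ellipse(f,e,(255,0,0),1);cv2.imwrite("pics/v11.png",f[:,:,::-1])
```

```text
[ 0.4653518  -0.24009531  0.07175608]
[268.08617824 195.72205337]
((255.19174194335938, 195.88253784179688), (81.4173355102539, 114.44335174560547), 78.8191146850586) [[ 0.4614 -0.2381  0.009 ]]
```

View pics/v11.png

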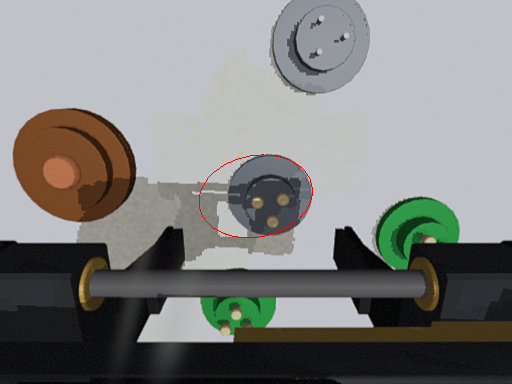

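The ellipse caught a shadow, so I'm ignoring it. The tray outline itself spans columns 228–312 and rows 155–236, centre about (270,195), which matches the earlier estimate to within 2 mm. I'll align and go lower.

arm_command --targets '[{"jaw": 0,"offset": [-0.009,-0.043,-0.04],"angular": [0,0,0]},{"jaw": 0,"offset": [-0.009,-0.043,-0.1],"angular": [0,0,0]},{"jaw": 0,"offset": [-0.009,-0.043,-0.16],"angular": [0,0,0]},{"jaw": 0,"offset": [-0.009,-0.043,-0.16],"angular": [0,0,0]},{"jaw": 0,"offset": [-0.009,-0.043,-0.16],"angular": [0,0,0]}]'

```text
t: 11.37
ee_pos: [0.4622, -0.2529, 0.0314]
tcp_rot: [0.74, -0.673, 0.0, -0.0]
force: [-0.4, -0.0, -0.3]
finger_gap: 0.0868
```

arm_command --targets '[{"jaw": 0,"offset": [0.003,0.008,-0.06],"angular": [0,0,0]},{"jaw": 0,"offset": [0.003,0.008,-0.12],"angular": [0,0,0]},{"jaw": 0,"offset": [0.003,0.008,-0.17],"angular": [0,0,0]},{"jaw": 0,"offset": [0.003,0.008,-0.2],"angular": [0,0,0]},{"jaw": 0,"offset": [0.003,0.008,-0.22],"angular": [0,0,0]},{"jaw": 0,"offset": [0.003,0.008,-0.226],"angular": [0,0,0]},{"jaw": 0,"offset": [0.003,0.008,-0.226],"angular": [0,0,0]}]'

```text
t: 11.95
ee_pos: [0.4631, -0.2513, -0.0249]
tcp_rot: [0.739, -0.673, 0.0, -0.0]
force: [-0.5, -0.3, 1.1]
finger_gap: 0.087
```

arm_command --squeeze 15 --targets '[{"jaw": 1,"offset": [0,0,0],"angular": [0,0,0]},{"jaw": 1,"offset": [0,0,0],"angular": [0,0,0]},{"jaw": 1,"offset": [0,0,0],"angular": [0,0,0]},{"jaw": 1,"offset": [0,0,0],"angular": [0,0,0]},{"jaw": 1,"offset": [0,0,0],"angular": [0,0,0]},{"jaw": 1,"offset": [0,0,0],"angular": [0,0,0]},{"jaw": 1,"offset": [0,0,0],"angular": [0,0,0]},{"jaw": 1,"offset": [0,0,0],"angular": [0,0,0]},{"jaw": 1,"offset": [0,0,0],"angular": [0,0,0]},{"jaw": 1,"offset": [0,0,0],"angular": [0,0,0]}]'

```text
t: 12.78
ee_pos: [0.4626, -0.2512, -0.0253]
tcp_rot: [0.739, -0.673, -0.0, 0.0]
force: [-0.2, 0.4, 0.1]
finger_gap: 0.0438
```

The tray hub is gripped at 43.8 mm. I'll lift and carry it.

arm_command --targets '[{"jaw": 1,"offset": [0,0,0.06],"angular": [0,0,0]},{"jaw": 1,"offset": [0,0,0.18],"angular": [0,0,0]},{"jaw": 1,"offset": [0,0,0.3],"angular": [0,0,0]},{"jaw": 1,"offset": [0,0,0.42],"angular": [0,0,0]},{"jaw": 1,"offset": [0.02,0.1,0.48],"angular": [0,0,0]},{"jaw": 1,"offset": [0.05,0.25,0.48],"angular": [0,0,0]},{"jaw": 1,"offset": [0.08,0.4,0.48],"angular": [0,0,0]},{"jaw": 1,"offset": [0.11,0.55,0.48],"angular": [0,0,0]},{"jaw": 1,"offset": [0.13,0.7,0.48],"angular": [0,0,0]},{"jaw": 1,"offset": [0.16,0.85,0.48],"angular": [0,0,0]},{"jaw": 1,"offset": [0.16,1,0.48],"angular": [0,0,0]},{"jaw": 1,"offset": [0.16,1,0.48],"angular": [0,0,0]},{"jaw": 1,"offset": [0.16,1,0.48],"angular": [0,0,0]}]'

```text
t: 13.87
ee_pos: [0.5023, 0.0016, 0.0946]
tcp_rot: [0.741, -0.671, -0.0, -0.0]
force: [0.5, -1.9, -0.3]
finger_gap: 0.0433
```

Run:
```python
from m import *
s=arm.sense();print(s["ee_pos"],s["tcp_rot"],s["force"],s["finger_gap"])
d=snap("wrist","w12b.png");p=np.array(s["ee_pos"]);c=proj(d,[p+[0,0,.0353]])[0];a=np.arange(0,6.28,.02)
C=proj(d,p+[0,0,.0353]+.038*np.c_[np.cos(a),np.sin(a),0*a]);print("pred flange",c,C.min(0),C.max(0))
im=d["frame"].copy();cv2.imwrite("pics/v12.png",im[:,:,::-1])
```

```text
[0.502274   0.00163059 0.09461905] [ 7.41264814e-01 -6.71212604e-01 -3.32834948e-04 -7.19402844e-05] [ 0.51940337 -1.86419463 -0.32055447] 0.043348032004712336
pred flange [257.29184764 240.39080934] [193.17273235 178.38334461] [321.41149024 295.21659459]
```

View pics/v12.png

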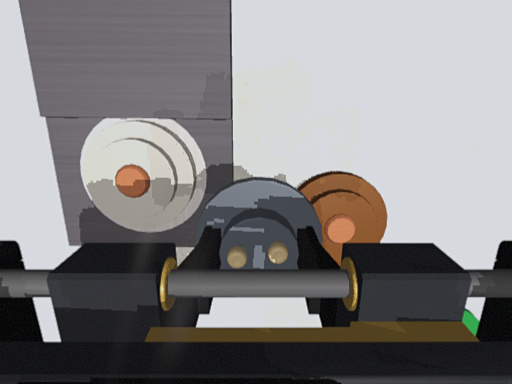

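Run:
```python
from m import *
s=arm.sense();p=np.array(s["ee_pos"]);f=cv2.imread("pics/w12b.png")[:,:,::-1];d=snap("wrist");d["frame"]=np.ascontiguousarray(f)
g=cv2.GaussianBlur(f,(3,3),0).astype(float).sum(2)/3;P=[]
for x in range(212,300,2):
    r=np.diff(g[165:215,x]);i=r.argmin();P.append((x,165+i+.5))
P=np.array(P);q=plane(d,P,p[2]+.0353)[:,:2]
from scipy.optimize import least_squares
r=least_squares(lambda c:np.hypot(*(q-c).T)-.038,p[:2],loss="soft_l1",f_scale=.0005);print("tray-in-hand offset",r.x-p[:2],np.abs(r.fun).mean(),p)
e=ell(d,(132,181),22,.0435);print("cop",e)
print("delta tray->cop",e[3][0][:2]-r.x)
```

```text
tray-in-hand offset [ 0.00096645 -0.00554974] 0.0020875749871801436 [ 0.50223311 -0.00072888  0.0944709 ]
cop (818.5, array([132.2, 180.6]), array([31.4, 34.8]), array([[0.5057, 0.1065, 0.0435]]))
delta tray->cop [0.00250044 0.11277862]
```

arm_command --targets '[{"jaw": 1,"offset": [0.004,0.1,0],"angular": [0,0,0]},{"jaw": 1,"offset": [0.004,0.22,0],"angular": [0,0,0]},{"jaw": 1,"offset": [0.004,0.34,0],"angular": [0,0,0]},{"jaw": 1,"offset": [0.004,0.42,0],"angular": [0,0,0]},{"jaw": 1,"offset": [0.004,0.45,0],"angular": [0,0,0]},{"jaw": 1,"offset": [0.004,0.45,-0.08],"angular": [0,0,0]},{"jaw": 1,"offset": [0.004,0.45,-0.16],"angular": [0,0,0]},{"jaw": 1,"offset": [0.004,0.45,-0.22],"angular": [0,0,0]},{"jaw": 1,"offset": [0.004,0.45,-0.24],"angular": [0,0,0]},{"jaw": 1,"offset": [0.004,0.45,-0.24],"angular": [0,0,0]},{"jaw": 1,"offset": [0.004,0.45,-0.24],"angular": [0,0,0]}]'

```text
t: 14.88
ee_pos: [0.5041, 0.11, 0.0349]
tcp_rot: [0.739, -0.674, 0.0, 0.0]
force: [0.4, 0.4, -1.0]
finger_gap: 0.0437
```

Run:
```python
from m import *
s=arm.sense();p=np.array(s["ee_pos"]);print(p,s["force"],s["tcp_rot"])
d=snap("wrist","w13.png");f=d["frame"];cen=np.array([.503,.1117])
g=cv2.GaussianBlur(f,(3,3),0).astype(float).max(2)
a=np.arange(-1.1,1.1,.05)  # directions around world +x (image up)
def edge(z,r,c,sign,w=.006):
    out=[]
    for t in a:
        rr=np.arange(r-w,r+w,.0004);P=np.c_[c[0]+rr*np.cos(t),c[1]+rr*np.sin(t),0*rr+z];uv=proj(d,P).astype(np.float32)
        v=cv2.remap(g.astype(np.float32),uv[:,:1],uv[:,1:],1).ravel();dv=np.diff(v);i=(sign*dv).argmax()
        if sign*dv[i]>6: out.append(P[i,:2])
    return np.array(out)
from scipy.optimize import least_squares
for n,z,r,c,sg in(("tray",p[2]+.0353,.038,p[:2],1),("plinthflange",.026,.05,cen,-1)):
    q=edge(z,r,c,sg);R_=least_squares(lambda k:np.hypot(*(q-k).T)-r,c,loss="soft_l1",f_scale=.0005);print(n,len(q),R_.x.round(4),np.abs(R_.fun).mean().round(5))
cv2.imwrite("pics/v13.png",f[100:,:,::-1])
```

```text
[0.50414898 0.11004685 0.0349472 ] [ 0.43586242  0.44681486 -0.98224858] [ 7.38569443e-01 -6.74177356e-01  2.40850240e-04  1.14611839e-04]
tray 44 [0.505  0.1093] 0.00081
plinthflange 39 [0.5032 0.1109] 0.00115
```

View pics/v13.png

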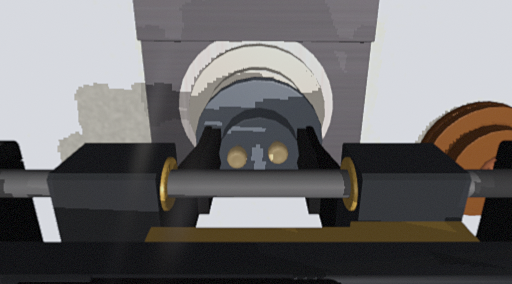

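The picture shows the tray held concentrically over the plinth. The edge fits ask for a shift of (−1.8, +1.6) mm, so I'll correct and lower slowly.

arm_command --targets '[{"jaw": 1,"offset": [-0.007,0.006,-0.02],"angular": [0,0,0]},{"jaw": 1,"offset": [-0.007,0.006,-0.04],"angular": [0,0,0]},{"jaw": 1,"offset": [-0.007,0.006,-0.054],"angular": [0,0,0]},{"jaw": 1,"offset": [-0.007,0.006,-0.06],"angular": [0,0,0]},{"jaw": 1,"offset": [-0.007,0.006,-0.066],"angular": [0,0,0]},{"jaw": 1,"offset": [-0.007,0.006,-0.072],"angular": [0,0,0]},{"jaw": 1,"offset": [-0.007,0.006,-0.076],"angular": [0,0,0]},{"jaw": 1,"offset": [-0.007,0.006,-0.076],"angular": [0,0,0]}]'

```text
t: 15.6
ee_pos: [0.5018, 0.1128, 0.0155]
tcp_rot: [0.739, -0.673, -0.0, 0.0]
force: [0.6, -0.3, -1.1]
finger_gap: 0.0432
```

At z 0.0155 the tray's underside is already below the copper's top and there's no contact force, so it's engaged. I'll continue to the seat.

arm_command --targets '[{"jaw": 1,"offset": [0,0,-0.004],"angular": [0,0,0]},{"jaw": 1,"offset": [0,0,-0.008],"angular": [0,0,0]},{"jaw": 1,"offset": [0,0,-0.012],"angular": [0,0,0]},{"jaw": 1,"offset": [0,0,-0.014],"angular": [0,0,0]},{"jaw": 1,"offset": [0,0,-0.014],"angular": [0,0,0]}]'

```text
t: 16.02
ee_pos: [0.5026, 0.1128, 0.0126]
tcp_rot: [0.739, -0.673, 0.0, -0.0]
force: [0.6, -0.9, 1.9]
finger_gap: 0.0431
```

Contact at z 0.0126 (0.0127 predicted) with about +3 N: the tray is seated. I'll release and back off.

arm_command --targets '[{"jaw": 1,"offset": [0,0,-0.003],"angular": [0,0,0]},{"jaw": 1,"offset": [0,0,-0.003],"angular": [0,0,0]},{"jaw": 0,"offset": [0,0,-0.002],"angular": [0,0,0]},{"jaw": 0,"offset": [0,0,0],"angular": [0,0,0]},{"jaw": 0,"offset": [0,0,0],"angular": [0,0,0]},{"jaw": 0,"offset": [0,0,0],"angular": [0,0,0]},{"jaw": 0,"offset": [0,0,0],"angular": [0,0,0]},{"jaw": 0,"offset": [0,0,0],"angular": [0,0,0]},{"jaw": 0,"offset": [0,0,0.04],"angular": [0,0,0]},{"jaw": 0,"offset": [0,0,0.1],"angular": [0,0,0]},{"jaw": 0,"offset": [0,0,0.2],"angular": [0,0,0]},{"jaw": 0,"offset": [0,0,0.35],"angular": [0,0,0]},{"jaw": 0,"offset": [0,0,0.5],"angular": [0,0,0]},{"jaw": 0,"offset": [0,-0.5,0.6],"angular": [0,0,0]},{"jaw": 0,"offset": [0,-0.8,0.6],"angular": [0,0,0]},{"jaw": 0,"offset": [0,-0.8,0.6],"angular": [0,0,0]},{"jaw": 0,"offset": [0,-0.8,0.6],"angular": [0,0,0]},{"jaw": 0,"offset": [0,-0.8,0.6],"angular": [0,0,0]},{"jaw": 0,"offset": [0,-0.8,0.6],"angular": [0,0,0]}]'

```text
t: 17.6
ee_pos: [0.5017, -0.0963, 0.1635]
tcp_rot: [0.735, -0.678, 0.002, 0.001]
force: [-0.5, 0.2, 0.1]
finger_gap: 0.0868
```

Run:
```python
from m import *
s=arm.sense();print(s["t"],s["ee_pos"],s["force"],s["finger_gap"])
t=snap("top","t14.png");b=snap("scene","s14.png")
# predicted seated tray flange top circle (z=.048) & plinth flange (z=.026)
a=np.arange(0,6.28,.1);ims=[]
for d,(x0,y0,x1,y1) in((t,(180,150,290,260)),(b,(250,140,360,250))):
    f=cv2.resize(d["frame"][y0:y1,x0:x1,::-1],(400,400),interpolation=2)
    for z,r in((.048,.038),(.026,.05)):
        for u in proj(d,np.c_[.5032+r*np.cos(a),.1115+r*np.sin(a),0*a+z]): cv2.circle(f,(int((u[0]-x0+.5)*400/110),int((u[1]-y0+.5)*400/110)),1,(0,0,255),-1)
    ims.append(f)
cv2.imwrite("pics/v14.png",np.hstack(ims))
```

```text
17.6 [ 0.50173523 -0.09629496  0.1635073 ] [-0.47233274  0.19979555  0.07345712] 0.08682563981288756
```

The viewer's limit is reached, so I'll check numerically.

Run:
```python
from m import *
from scipy.optimize import least_squares
L={}
for n in("top","scene"):
    d=snap(n);f=d["frame"];c=proj(d,[[.5032,.1115,.048]])[0]
    g=cv2.resize(f,None,fx=4,fy=4,interpolation=2).max(2);R0=int((16 if n=="top" else 22)*4*1.3)
    k=np.zeros_like(g);cv2.circle(k,tuple(int(4*i+2) for i in c),R0,255,-1)
    v=g[k>0];th,_=cv2.threshold(v.reshape(-1,1),0,255,cv2.THRESH_OTSU);m=((g<th)&(k>0)).astype(np.uint8)*255
    C=max(cv2.findContours(m,0,1)[0],key=cv2.contourArea);e=cv2.fitEllipse(cv2.convexHull(C));u=(np.array(e[0])-1.5)/4
    print(n,"pred",c.round(1),"found",u.round(1),np.round(np.array(e[1])/4,1),th,"at z .046:",plane(d,[u],.046).round(4))
    L[n]=ray(d,[u])
(o1,v1),(o2,v2)=L.values();t=np.linalg.lstsq(np.c_[v1[0],-v2[0]],o2-o1,rcond=None)[0];print("tri",o1+t[0]*v1[0],o2+t[1]*v2[0])
```

```text
top pred [229.7 218.4] found [230.9 221.4] [31.9 36.2] 106.0 at z .046: [[0.4958 0.1084 0.046 ]]
scene pred [307.4 204.3] found [306.7 206.8] [51.9 57.1] 110.0 at z .046: [[0.5091 0.1146 0.046 ]]
tri [0.49656732 0.10957066 0.02862489] [0.49876424 0.10685324 0.02853506]
```

The masks picked up shadow, so the ellipses are too big. I'll do one better check with radial edges.

Run:
```python
from m import *
from scipy.optimize import least_squares
cen=np.array([.5032,.1115])
for n in("top","scene"):
    d=snap(n);g=cv2.GaussianBlur(d["frame"],(3,3),0).max(2).astype(np.float32)
    for z in (.042,.048,.054):
        q=[];st=[]
        for t in np.arange(0,6.28,.1):
            rr=np.arange(.031,.045,.0005);P=np.c_[cen[0]+rr*np.cos(t),cen[1]+rr*np.sin(t),0*rr+z];uv=proj(d,P).astype(np.float32)
            v=cv2.remap(g,uv[:,:1],uv[:,1:],1).ravel();dv=v[4:]-v[:-4];i=dv.argmax();st.append(dv[i])
            if dv[i]>12:q.append(P[i+2,:2])
        q=np.array(q);R_=least_squares(lambda k:np.hypot(*(q-k).T)-.038,cen,loss="soft_l1",f_scale=.0007)
        print(n,z,len(q),R_.x.round(4),"med abs res mm",(1000*np.median(np.abs(R_.fun))).round(2))
    h=cv2.cvtColor(d["frame"],cv2.COLOR_RGB2HSV);c=proj(d,[[.5032,.1115,.04]])[0].astype(int);w=h[c[1]-25:c[1]+25,c[0]-25:c[0]+25];print("copper px",((w[...,0]<12)&(w[...,1]>120)).sum())
print(arm.sense()["t"])
```

```text
top 0.042 47 [0.5025 0.1127] med abs res mm 0.74
top 0.048 49 [0.5017 0.1127] med abs res mm 0.94
top 0.054 48 [0.5012 0.1124] med abs res mm 0.83
copper px 0
scene 0.042 41 [0.5052 0.1172] med abs res mm 0.73
scene 0.048 26 [0.5069 0.1188] med abs res mm 1.27
scene 0.054 19 [0.509  0.1208] med abs res mm 0.99
copper px 0
17.9
```

```bash
python3 -c "
from station import arm
print(arm.finish_job())"
```

```text
the job is handed in; nothing more can be done
None
```

I slid the plinth along the deck onto the brass spigot, seated the crown tray on it, and handed the job in at about 18 s of the 67 s allowed.

**What I did**
- **Plinth:** I gripped it lightly by the hub, slid it along the deck and released it over the brass spigot.
- **Tray:** I carried it by its hub and lowered it in small steps until it touched down at about 2 N. Then I opened the jaws and backed off.

**What agreed**
- **Plinth home:** its copper spigot triangulated at z ≈ 0.041 m, against 0.0435 m for home and 0.050 m if still up. It sat concentric on the light disc.
- **Tray seated:** contact came at TCP z = 0.0126 m, where 0.0127 m was predicted for fully seated. From the top camera the tray centre is within about 2 mm of the plinth axis, and no copper shows.

**What failed or disagreed**
- **TCP offset:** the real fingertips are about 40 mm short of the reported TCP. My first grip closed on air above the plinth, so I corrected for this.
- **Possible brief lift of the plinth:** with it over the spigot and the jaws still shut, the wrist read about 4.6 N downward. That is roughly the plinth's weight, so the grip was probably carrying it for the last few millimetres before I released it.
- **Scene camera:** it reads the tray centre 4–8 mm off. It was already about 3 mm off for the copper spigot, so I trusted the top camera and the contact height.
- **Final view:** a first mask check of the tray was spoiled by shadow and discarded. The picture limit was also used up, so I checked the final state by numbers only, and did not re-measure the spare tray or the other objects.

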